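Lay the clamp bar and hold the alignment rod through both bushings

TASK

Gently lay the aluminium clamp bar (the long one with a bushing in its middle) into the two saddles of the blue test fixture and let go of it. Then take the long alignment rod from the rack by its knob and thread it from above through the bar's bushing and on through the fixture's lower bushing. Finish while holding it there still and upright: the tip sticks out below the lower bushing without touching the base plate and the rod is not wedged, so only your grip carries it; leave the short rod and the other items alone.

Things in the scene. Friction and masses are not known exactly. Their poses are not given: they have to be found in the camera images.
- fixture: Fixed blue plastic fixture: base plate 110 x 260 mm, 8 mm thick, and a post with a saddle near each end. Origin: centre of the base plate's underside, on the bench; y along its length from saddle to saddle, z up. Posts, cheeks and end stops occupy |y| from 80 to 124 mm, |x| up to 37 mm, and rise to 159 mm. Between the posts it is open above the lower bushing.
- lower_bushing (a point): Centre of the top mouth of the lower bushing, 70 mm above the bench at the fixture's middle (on its z axis): a vertical bore of 15 mm diameter with a 3 mm chamfer in a brass plate 50 x 50 x 15 mm (underside 55 mm above the bench). The space under it is open down to the base plate's top, 8 mm above the bench.
- seat_a (a point): Middle of the saddle seat at the fixture's +y end (y = +97 mm), 120 mm above the bench. A saddle is a slot 36 mm wide in x; its cheeks rise 25 mm above the seat, then flare outwards to about 56 mm wide at 37 mm above the seat. An end stop (inner face at |y| = 114 mm, 24 mm above the seat) closes its outer end.
- seat_b (a point): Middle of the like saddle seat at the fixture's -y end (y = -97 mm), 120 mm above the bench.
- bar: Loose aluminium clamp bar, 32 mm wide (x), 220 mm long (y), 16 mm thick (z), about 0.3 kg, lying flat on the bench with the bushing collar up. Origin: centre of its underside. In the middle a square brass collar 26 x 26 mm stands 6 mm above its top. Either way round fits the saddles, where its underside rests 120 mm above the bench. It can be grasped across its 32 mm width at the middle.
- bar_bushing (a point): Centre of the top mouth of the bar's bushing, 22 mm above the bar's underside: a through bore of 15 mm diameter with a 3 mm chamfer. The laid bar can shift about 2 mm across and 4 mm along in its saddles.
- rod: The long alignment rod: steel shank 10 mm in diameter and 140 mm long with a tapered tip, topped by a round aluminium knob 22 mm in diameter and 40 mm high; about 0.14 kg. Origin: centre of the tip's end face; z runs up the shank to the knob. It starts upright in one of the rack's two holes with its tip 8 mm above the bench.
- rod_knob (a point): Centre of the long rod's knob, 160 mm above its tip: where to grip it, from any side.
- short_rod: The short rod: the same but with a shank of 80 mm (overall 120 mm). It stands in the rack's other hole; not needed, leave it there. Origin: its tip.
- rack: Fixed blue rack block 60 (x) x 130 (y) x 50 mm high with two vertical holes 11.5 mm in diameter, 42 mm deep, at y = +35 and -35 mm; which rod stands in which varies. Origin: centre of its underside.
- dish: Bystander: round blue dish, 130 mm across, 40 mm high. Origin: centre of its underside.
- jar: Bystander: clear jar, 50 mm in diameter, 70 mm high. Origin: centre of its underside.
- spare_bar: Bystander: short plain aluminium bar 20 x 130 x 12 mm without bushing, lying on the bench. Origin: centre of its underside.
- driver: Bystander: screwdriver lying on the bench. Origin: on the bench under its middle.
- spool: Bystander: white plastic ring, 60 mm across, 22 mm high. Origin: centre of its underside.
- stopcock: Bystander: small yellow stopcock with a clear tube 60 mm long, 24 mm high. Origin: centre of its underside.
Not all that is in view belongs to the job. What is shaped like the bar but green or purple is not meant.

How it is judged (in metres and radians):
On the way, in this order (a step that is already met when the one before it is completed fails the run):
1. the clamp bar lies in both saddles, released (z of bar in the frame of fixture between 0.116 and 0.124 m and x of bar in the frame of fixture between -0.005 and 0.005 m and y of bar in the frame of fixture between -0.007 and 0.007 m and angle between the y axis of bar and the y axis of fixture, either way round below 0.08 rad and angle between bar's own z axis and vertical below 0.06 rad and contact force between bar and the fingers below 0.2 N and linear speed of bar below 0.02 m/s), for 0.2 s.
2. the long rod's tip has passed down through the bar's bushing, the bar still in its saddles (z of bar in the frame of fixture between 0.116 and 0.124 m and x of bar in the frame of fixture between -0.005 and 0.005 m and y of bar in the frame of fixture between -0.007 and 0.007 m and angle between the y axis of bar and the y axis of fixture, either way round below 0.08 rad and angle between bar's own z axis and vertical below 0.06 rad and z of rod in the frame of fixture below 0.118 m and horizontal distance between rod and bar_bushing below 0.008 m and angle between rod's own z axis and vertical below 0.15 rad), for 0.05 s.
At the end, for the whole second after the job is handed in: Bar level in both saddles (height +-4 mm, 5 mm across, 7 mm along), untouched by fingers; long rod gripped (over 2 N), still, within 0.1 rad of upright, through both bushings, tip 11 to 52 mm above the bench, pressing on bar and fixture under 15 N each (z of bar in the frame of fixture between 0.116 and 0.124 m and x of bar in the frame of fixture between -0.005 and 0.005 m and y of bar in the frame of fixture between -0.007 and 0.007 m and angle between the y axis of bar and the y axis of fixture, either way round below 0.08 rad and angle between bar's own z axis and vertical below 0.06 rad and contact force between bar and the fingers below 0.2 N and z of rod in the frame of fixture between 0.011 and 0.052 m and horizontal distance between rod and lower_bushing below 0.008 m and horizontal distance between rod_knob and lower_bushing below 0.02 m and angle between rod's own z axis and vertical below 0.1 rad and linear speed of rod below 0.02 m/s and contact force between rod and the fingers above 2 N and contact force between rod and fixture below 15 N and contact force between rod and bar below 15 N); the arm keeps its last pose, push and grip.
It fails at once if the bar falls free of the fingers rather than being laid (let go more than about 1 cm above what carries it) (contact force between bar and the fingers below 0.05 N and linear speed of bar above 0.3 m/s and (height (world z) of bar above 0.128 m or height (world z) of bar between 0.012 and 0.112 m)).
It fails at once if the short rod is taken or knocked out of place (distance of short_rod from where it was at the start of the episode above 0.02 m).
It fails at once if a bystander is disturbed (distance of any of dish, jar, spare_bar, driver, spool, stopcock from where it was at the start of the episode above 0.03 m).
It also fails if it takes over 64 s, if anything falls off the work surface, if the arm or the gripper's body presses on something with over 40 N, if the wrist force passes 120 N, or if a joint passes its speed limit or range.

ROBOT

A 6-joint arm with a two-finger parallel gripper is mounted at the origin on the work surface. World frame = base frame: x ahead of the robot, y to its left, z up, the work surface at z = 0. Lengths are in m, angles in degrees, forces in N, time in s.
With the tool pointing down it reaches from about 0.4 to 0.825 m from the base axis. Payload 7 kg.
Tool frame: the origin (TCP) lies midway between the tips of the shut fingers; the grasp point (between the pads) lies 19 mm behind it; z points along the fingers, y is the line along which they close (so a half turn about z gives the same grasp; the last joint's range is limited). The gripper opens to 88 mm and grips with 3 to 60 N. Pads are 19 mm wide; open, the fingers measure 130 mm over their backs; the gripper's body (78 mm by 193 mm) begins 47 mm behind the grasp point.
Start: joints at [-55.628, 20.546, 0.682, 0, -70.136, -16.507], TCP at [0.207, -0.642, 0.227] pointing down, gripper open.
Joint ranges: [-176.03, 176.03], [-82.01, 121.73], [-58.28, 71.71], [-173.87, 95.51], [-174.79, -0.11], [-173.66, 173.66]. Speed limits (degrees/s): [136.94, 136.94, 172.46, 180, 180, 180].

INTERFACE

Orientations are given as [roll, pitch, yaw] about the fixed x, y, z axes, in that order (R = Rz(yaw) Ry(pitch) Rx(roll)).
In Python, from plant import r gives the robot as it stands. The module is installed in compiled form; this text tells all that it offers.
- The arm moves only by the tool play_rows, never from a script. Its argument "rows" is a list of rows, each an object with "slide": the shift along the tool's x, y, z as a fraction of full scale, a list of three; "delta_rot": the turn, a rotation vector about the tool's x, y, z as a fraction of full scale, a list of three; "fingers": the opening, from -1 (shut) to 1 (fully open). In form: [{"slide": [x, y, z], "delta_rot": [rx, ry, rz], "fingers": fingers}, ...]. A call has 1 to 8 rows; each row shifts and turns the commanded pose from where the row before left it, along the tool's axes as they then stand; what a row does not reach is not made up. Full scale, the value 1, is 0.15 m for a shift and 0.08 rad for a turn. A row lasts 1/8 s, in which the tool goes at most 62.5 mm and 10.7 degrees, less where a joint would pass 70% of its speed; a pose out of reach is approached as far as the arm can. A call with a number of a shift or a turn outside -1 to 1 is refused whole. A call with a gripper value outside its range is refused whole. The fingers move at their own pace and stop on an object; "squeeze" is the grip in N (left out, the last holds). Time passes only in rows, so rows that do not move let the fingers close. It gives the time, the measured TCP pose, the force, the opening and the grip force at its end, in the units of the state.
- r.get_state(): the state, without advancing time (a new reading comes with each control period).
- r.capture(name): name is "scene" or "top" or "wrist"; returns a dict with "image" (480x640x3 uint8, blue, green, red), "fx", "fy", "cx", "cy" (pixels), "R" (3x3) and "t" (3): a world point X has camera coordinates R X + t; the wrist camera has in their place "T_tool_cam" (4x4, takes a point from camera to tool coordinates, whose origin is the TCP and whose axes are the flange's). Camera axes: x right, y down, z forward; pixel columns grow to the right and rows downward; lengths in m; the calibration is good to about 2 mm. A picture is of the moment at which its call begins: read the wrist's pose just before it. There is no depth.
- r.close_job(): hands the job in; it is judged then, once.
The state is a dict: "time_s": time; "joints": joint angles; "qd": joint speeds; "joint_torque": joint torques, N m; "tcp_pos": TCP position; "eef_rot": TCP orientation; "contact_force": force on the tool from outside, world axes, zero at the start; "moment": the same for the moment, N m; "gripper_width": finger opening in m; "gripper_force": force on a finger pad.
Only numpy, scipy, OpenCV 4.12 (cv2) and the standard library are available. Lean on these libraries where they do the work, as an engineer would, in place of code of your own. Each camera call takes 0.05 s, during which the arm holds its last target. There are 200 camera calls.

## Working session

There is one attempt and no reset: what is moved stays moved. The work goes in short steps, Python scripts to look and compute and a tool call to move; the robot and the scene stay as the last step left them, time stands still between calls to the robot, and variables do not carry over. Pictures are saved under pics/ and viewed, at most 10 in all, crops included, and the job is handed in when it is done.

Besides the shell and the picture viewer there is one more tool, called after "Call:" as name([rows], argument=value, ...), one row to a line, values as JSON. play_rows: Moves the arm, as the interface text tells. Shift numbers are shares of 0.15 m and turn numbers shares of 0.08 rad, none past 1 either way. Its arguments: {"type":"object","properties":{"rows":{"type":"array"},"squeeze":{"type":"number"}},"required":["rows"]}

```bash
mkdir -p pics
cat > h.py <<'E'
import numpy as np, cv2
from plant import r
from scipy.spatial.transform import Rotation as Ro
def cam(name):
    s=r.get_state(); c=r.capture(name)
    K=np.array([[c['fx'],0,c['cx']],[0,c['fy'],c['cy']],[0,0,1]])
    if 'R' in c: R=np.array(c['R']);t=np.array(c['t'])
    else:
        T=np.array(c['T_tool_cam']); W=np.eye(4); W[:3,:3]=Ro.from_euler('xyz',s['eef_rot'],degrees=True).as_matrix(); W[:3,3]=s['tcp_pos']
        M=np.linalg.inv(W@T); R=M[:3,:3];t=M[:3,3]
    return dict(im=c['image'],K=K,R=R,t=t)
def ray(c,u,v):
    d=c['R'].T@np.linalg.inv(c['K'])@np.array([u,v,1.]); return -c['R'].T@c['t'], d
def onz(c,u,v,z):
    o,d=ray(c,u,v); return o+d*(z-o[2])/d[2]
def proj(c,X):
    p=c['K']@(c['R']@np.array(X,float)+c['t']); return p[:2]/p[2]
E
python3 - <<'E'
from h import *
import pickle
for n in('scene','top'):
    c=cam(n); cv2.imwrite(f'pics/{n}1.png',c['im']); pickle.dump(c,open(n+'.pkl','wb'))
    print(n,-c['R'].T@c['t'],c['K'][0,0])
print(r.get_state())
E
```

```text
scene [1.38075402 0.08641763 0.99084088] 551.0485133502281
top [0.40069314 0.04211729 1.18292543] 465.00783828006104
{'time_s': 0.1, 'joints': array([-5.56273648e+01,  2.05878226e+01,  6.37959412e-01, -1.72937257e-02,
       -7.01361968e+01, -1.65063919e+01]), 'qd': array([-0.09692213, -0.07557785,  0.10948925,  0.12019274,  0.04236341,
        0.001351  ]), 'joint_torque': array([-1.93516949e-03, -5.84163380e+01,  2.93749005e+01,  7.01547503e+00,
        1.02031013e-02, -7.03499995e-05]), 'tcp_pos': array([ 0.20691235, -0.64203346,  0.22570415]), 'eef_rot': array([ 1.79912867e+02, -8.86577140e-03, -1.62139638e+02]), 'contact_force': array([ 0.88656581, -0.29297701, -0.1090391 ]), 'moment': array([ 0.02381495, -0.00807205,  0.02085101]), 'gripper_force': 0.0, 'gripper_width': 0.08785154771592676}
```

View pics/top1.png

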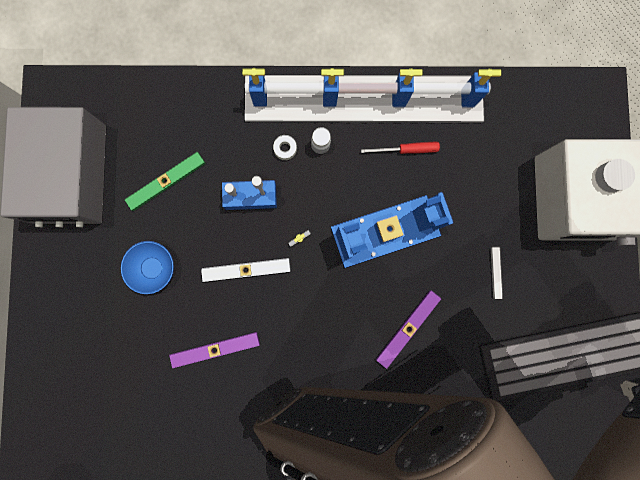

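View pics/scene1.png

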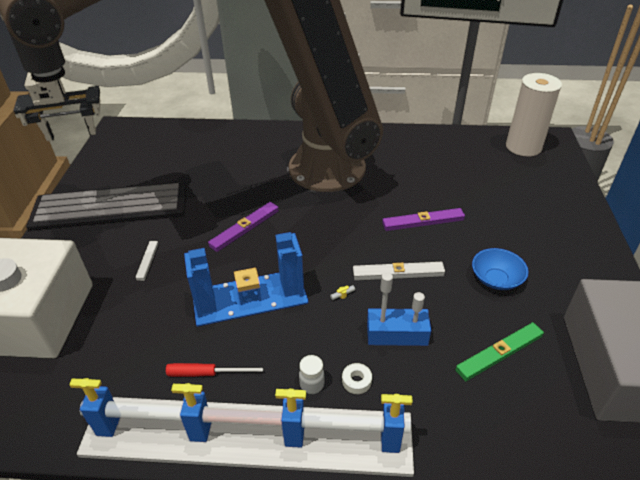

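The top view shows the bar at (246,270), the fixture's brass plate at (390,229), and the rack at (248,195) with knobs at (229,188) and (256,181). In the scene view the long rod is the left one, knob at (386,284), which is the (256,181) knob from the top.

Run:
```python
from h import *
import pickle
t=pickle.load(open('top.pkl','rb')); s=pickle.load(open('scene.pkl','rb'))
def comp(mask,u,v):
    n,l,st,ce=cv2.connectedComponentsWithStats(mask.astype(np.uint8)); 
    m=(l==l[v,u]).astype(np.uint8); assert mask[v,u]
    cn=max(cv2.findContours(m,0,1)[0],key=cv2.contourArea); return cn,ce[l[v,u]],m
def rect(c,cn,z):
    P=np.array([onz(c,*p[0],z)[:2]for p in cn])
    q=cv2.minAreaRect((P*1000).astype(np.float32)); print(' rect',q)
    return q
ht=cv2.cvtColor(t['im'],cv2.COLOR_BGR2HSV).astype(int); hs=cv2.cvtColor(s['im'],cv2.COLOR_BGR2HSV).astype(int)
w=(ht[...,1]<60)&(ht[...,2]>140); brass=lambda h:(h[...,0]>10)&(h[...,0]<28)&(h[...,1]>70)&(h[...,2]>110)
cn,ce,m=comp(w,215,272); print('bar',onz(t,*ce,.016)); rect(t,cn,.016)
for nm,(u,v),z in(('barcollar',(238,270),.022),('lower',(382,229),.07)):
    b=brass(ht); ys,xs=np.where(b); i=np.argmin((xs-u)**2+(ys-v)**2)
    cn,ce,m=comp(b,xs[i],ys[i]); q=rect(t,cn,z); print(nm,z)
b=brass(hs)
# blue fixture & rack base
bl=(ht[...,0]>100)&(ht[...,0]<125)&(ht[...,1]>120)&(ht[...,2]>60)
for nm,(u,v),z in(('fix',(345,260),.008),('rack',(240,205),.05)):
    ys,xs=np.where(bl); i=np.argmin((xs-u)**2+(ys-v)**2)
    cn,ce,m=comp(bl,xs[i],ys[i]); print(nm); rect(t,cn,z)
# rods
for nm,a,bb in(('long',(256,181),(386,284)),):
    for z in(.168,.188): print(nm,z,onz(t,*a,z),onz(s,*bb,z))
print('short',onz(t,229,188,.128))
for nm,u,v,z in [('screwdots',344,0,0)]: pass
for p in((374,255),(445,234),(399,208),(335,227)): print(p,onz(t,*p,.01))
```

```text
bar [0.43098705 0.20252149 0.016     ]
 rect ((431.22113037109375, 202.24884033203125), (34.310020446777344, 220.90676879882812), 6.749752044677734)
 rect ((430.24774169921875, 201.94529724121094), (24.83020782470703, 24.910808563232422), 0.8970922231674194)
barcollar 0.022
 rect ((529.5575561523438, -151.55929565429688), (48.84988021850586, 50.33767318725586), 18.5251407623291)
lower 0.07
fix
 rect ((537.396240234375, -171.37448120117188), (111.13517761230469, 300.8992614746094), 18.475749969482422)
rack
 rect ((615.3001098632812, 191.45968627929688), (70.24742126464844, 133.2623748779297), 2.296329975128174)
long 0.168 [0.6233924  0.16036806 0.168     ] [0.62532336 0.15713471 0.168     ]
long 0.188 [0.61900392 0.15803782 0.188     ] [0.64368489 0.15541586 0.188     ]
short [0.6156605  0.22690938 0.128     ]
(374, 255) [ 0.46887731 -0.12158336  0.01      ]
(445, 234) [ 0.52258293 -0.30241988  0.01      ]
(399, 208) [ 0.5889973  -0.18665365  0.01      ]
(335, 227) [ 0.53987241 -0.02326264  0.01      ]
```

```bash
cat > plan.py <<'E'
from h import *
import sys,json
def plan(wps,start=None,f=1,out=True):
    """wps: (x,y,z,yaw,n)"""
    s=r.get_state(); p=np.array(s['tcp_pos']);R=Ro.from_euler('xyz',s['eef_rot'],degrees=True)
    rows=[]
    for x,y,z,yaw,n in wps:
        T=Ro.from_euler('xyz',[180,0,yaw],degrees=True); P=np.array([x,y,z])
        for k in range(n,0,-1):
            d=R.inv().apply((P-p)/k)/.15; w=np.clip((R.inv()*T).as_rotvec()/k/.08,-1,1)
            d=np.round(d,3);w=np.round(w,2)
            rows.append((d.tolist(),w.tolist(),round(float(np.linalg.norm(d)*150))))
            p=p+R.apply(d*.15); R=R*Ro.from_rotvec(w*.08)
    print('end',p,R.as_euler('xyz',degrees=True))
    for q in rows: print(q)
E
python3 - <<'E'
from plan import *
plan([(0.5,-0.22,.25,-121,11),(.431,.202,.18,-83.25,10)])
E
```

```text
end [0.43097355 0.20201747 0.17994743] [-1.79988190e+02 -1.42919166e-02 -8.32548380e+01]
([-0.248, 0.189, -0.014], [0.0, 0.0, -0.82], 47)
([-0.259, 0.172, -0.015], [0.0, 0.0, -0.82], 47)
([-0.27, 0.155, -0.014], [0.0, 0.0, -0.82], 47)
([-0.28, 0.137, -0.015], [0.0, 0.0, -0.81], 47)
([-0.288, 0.119, -0.014], [0.0, 0.0, -0.82], 47)
([-0.295, 0.099, -0.015], [0.0, 0.0, -0.81], 47)
([-0.301, 0.08, -0.014], [0.0, 0.0, -0.82], 47)
([-0.306, 0.06, -0.015], [0.0, 0.0, -0.81], 47)
([-0.309, 0.041, -0.014], [0.01, 0.0, -0.82], 47)
([-0.31, 0.02, -0.015], [0.0, 0.0, -0.81], 47)
([-0.311, -0.0, -0.014], [0.01, 0.01, -0.82], 47)
([-0.218, 0.184, 0.047], [-0.0, -0.0, -0.82], 43)
([-0.229, 0.17, 0.047], [-0.0, -0.0, -0.82], 43)
([-0.24, 0.154, 0.046], [-0.0, -0.0, -0.82], 43)
([-0.249, 0.138, 0.047], [-0.0, -0.0, -0.82], 43)
([-0.258, 0.122, 0.046], [-0.0, -0.0, -0.83], 43)
([-0.265, 0.104, 0.047], [-0.0, -0.0, -0.82], 43)
([-0.272, 0.086, 0.046], [-0.0, -0.0, -0.83], 43)
([-0.277, 0.068, 0.047], [-0.0, -0.0, -0.82], 43)
([-0.281, 0.05, 0.046], [-0.0, -0.0, -0.83], 43)
([-0.283, 0.032, 0.047], [-0.0, -0.0, -0.82], 43)
```

Call:
play_rows([
  {"slide": [-0.25,0.19,-0.015],"delta_rot": [0,0,-0.82],"fingers": 1},
  {"slide": [-0.26,0.17,-0.015],"delta_rot": [0,0,-0.82],"fingers": 1},
  {"slide": [-0.27,0.155,-0.015],"delta_rot": [0,0,-0.82],"fingers": 1},
  {"slide": [-0.28,0.14,-0.015],"delta_rot": [0,0,-0.82],"fingers": 1},
  {"slide": [-0.29,0.12,-0.015],"delta_rot": [0,0,-0.82],"fingers": 1},
  {"slide": [-0.295,0.1,-0.015],"delta_rot": [0,0,-0.82],"fingers": 1},
  {"slide": [-0.3,0.08,-0.015],"delta_rot": [0,0,-0.82],"fingers": 1},
  {"slide": [-0.305,0.06,-0.015],"delta_rot": [0,0,-0.82],"fingers": 1},
])

```text
time_s: 1.1
tcp_pos: [0.4207, -0.3332, 0.2444]
eef_rot: [180.0, -0.0, -131.9]
contact_force: [0.2, -0.1, -0.2]
gripper_width: 0.0878
gripper_force: 0.0
```

Call:
play_rows([
  {"slide": [-0.31,0.04,-0.015],"delta_rot": [0,0,-0.82],"fingers": 1},
  {"slide": [-0.31,0.02,-0.015],"delta_rot": [0,0,-0.82],"fingers": 1},
  {"slide": [-0.31,0,-0.015],"delta_rot": [0,0,-0.82],"fingers": 1},
  {"slide": [-0.22,0.185,0.03],"delta_rot": [0,0,-0.82],"fingers": 1},
  {"slide": [-0.23,0.17,0.03],"delta_rot": [0,0,-0.82],"fingers": 1},
  {"slide": [-0.24,0.155,0.03],"delta_rot": [0,0,-0.82],"fingers": 1},
  {"slide": [-0.25,0.14,0.03],"delta_rot": [0,0,-0.82],"fingers": 1},
  {"slide": [-0.26,0.12,0.03],"delta_rot": [0,0,-0.82],"fingers": 1},
])

```text
time_s: 2.1
tcp_pos: [0.4641, -0.0064, 0.2285]
eef_rot: [180.0, 0.0, -101.9]
contact_force: [0.6, -0.1, -0.3]
gripper_width: 0.088
gripper_force: 0.0
```

Call:
play_rows([
  {"slide": [-0.265,0.105,0.06],"delta_rot": [0,0,-0.82],"fingers": 1},
  {"slide": [-0.27,0.085,0.06],"delta_rot": [0,0,-0.82],"fingers": 1},
  {"slide": [-0.275,0.07,0.06],"delta_rot": [0,0,-0.82],"fingers": 1},
  {"slide": [-0.28,0.05,0.06],"delta_rot": [0,0,-0.82],"fingers": 1},
  {"slide": [-0.28,0.03,0.06],"delta_rot": [0,0,-0.82],"fingers": 1},
  {"slide": [0,0,0],"delta_rot": [0,0,0],"fingers": 1},
  {"slide": [0,0,0],"delta_rot": [0,0,0],"fingers": 1},
])

```text
time_s: 2.98
tcp_pos: [0.4295, 0.202, 0.1836]
eef_rot: [180.0, -0.0, -83.2]
contact_force: [-0.2, -0.3, 0.7]
gripper_width: 0.088
gripper_force: 0.0
```

Works well. Closer look from the wrist.

Run:
```python
from plan import *
import pickle
c=cam('wrist'); cv2.imwrite('pics/w1.png',c['im']); pickle.dump(c,open('w1.pkl','wb'))
print(-c['R'].T@c['t'],c['R'][2]); print(proj(c,[.431,.202,.022]))
h=cv2.cvtColor(c['im'],cv2.COLOR_BGR2HSV).astype(int)
b=((h[...,0]>10)&(h[...,0]<28)&(h[...,1]>70)&(h[...,2]>110)).astype(np.uint8)
for cn in cv2.findContours(b,0,1)[0]:
    if cv2.contourArea(cn)>400:
        P=np.array([onz(c,*p[0],.022)[:2]for p in cn])*1000
        print(cv2.boundingRect(cn),cv2.minAreaRect(P.astype(np.float32)))
```

```text
[0.43834726 0.12012035 0.3412044 ] [-0.03581698  0.29925114 -0.95350191]
[309.94602991 224.67295932]
(283, 385, 343, 20) ((239.7088165283203, 387.2622985839844), (401.08880615234375, 27.478742599487305), 6.820235252380371)
(472, 317, 31, 58) ((216.8684539794922, 317.51324462890625), (30.124000549316406, 79.44188690185547), 20.913009643554688)
(123, 317, 31, 57) ((606.9998168945312, 363.5575256347656), (78.35906982421875, 30.53959846496582), 82.56090545654297)
```

View pics/w1.png

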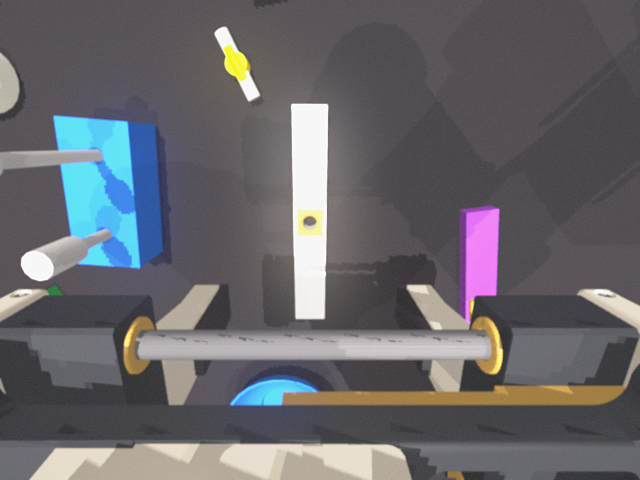

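The bar runs vertically through the wrist view, with its collar centre at (310,222) and ends at (310,104) and (310,318). It is already almost aligned with the gripper.

Run:
```python
from plan import *
import pickle
c=pickle.load(open('w1.pkl','rb'))
print(onz(c,310,222,.022),onz(c,310,104.5,.016),onz(c,310.5,318,.016))
a=onz(c,310,104.5,.016)-onz(c,310.5,318,.016);print(np.degrees(np.arctan2(a[1],a[0])),np.linalg.norm(a))
plan([(.4305,.202,.06,-83.2,4),(.4305,.202,.0035,-83.2,4)])
```

```text
[0.43126481 0.1992855  0.022     ] [0.44393105 0.09175767 0.016     ] [0.41783356 0.30928966 0.016     ]
-83.15887583626004 0.21909186288491145
end [0.43050137 0.20204152 0.00346546] [ 1.79982922e+02 -1.38800631e-02 -8.31888906e+01]
([-0.0, -0.001, 0.206], [0.0, -0.0, -0.0], 31)
([-0.001, -0.002, 0.206], [0.0, -0.0, -0.0], 31)
([-0.0, -0.001, 0.207], [0.0, -0.0, -0.0], 31)
([-0.001, -0.002, 0.206], [0.0, -0.0, -0.01], 31)
([0.0, 0.0, 0.094], [0.0, -0.0, 0.0], 14)
([0.0, 0.0, 0.094], [0.0, -0.0, 0.0], 14)
([0.0, 0.0, 0.094], [0.0, -0.0, 0.0], 14)
([0.0, 0.0, 0.095], [0.0, -0.0, 0.0], 14)
```

Call:
play_rows([
  {"slide": [0.01,-0.006,0.206],"delta_rot": [0,0,0],"fingers": 1},
  {"slide": [0,0,0.206],"delta_rot": [0,0,0],"fingers": 1},
  {"slide": [0,0,0.206],"delta_rot": [0,0,0],"fingers": 1},
  {"slide": [0,0,0.206],"delta_rot": [0,0,0],"fingers": 1},
  {"slide": [0,0,0.12],"delta_rot": [0,0,0],"fingers": 0.2},
  {"slide": [0,0,0.12],"delta_rot": [0,0,0],"fingers": 0.2},
  {"slide": [0,0,0.1],"delta_rot": [0,0,0],"fingers": 0.2},
  {"slide": [0,0,0.03],"delta_rot": [0,0,0],"fingers": 0.2},
], squeeze=25)

```text
time_s: 4.03
tcp_pos: [0.4308, 0.1996, 0.0042]
eef_rot: [179.9, -0.0, -83.3]
contact_force: [0.5, -0.4, 0.3]
gripper_width: 0.0549
gripper_force: 0.0
```

Call:
play_rows([
  {"slide": [0,0,0],"delta_rot": [0,0,0],"fingers": -1},
  {"slide": [0,0,0],"delta_rot": [0,0,0],"fingers": -1},
  {"slide": [0,0,0],"delta_rot": [0,0,0],"fingers": -1},
  {"slide": [0,0,0],"delta_rot": [0,0,0],"fingers": -1},
  {"slide": [0,0,0],"delta_rot": [0,0,0],"fingers": -1},
])

```text
time_s: 4.65
tcp_pos: [0.4313, 0.2011, 0.0054]
eef_rot: [-179.9, 0.0, -83.2]
contact_force: [0.6, -1.3, 6.1]
gripper_width: 0.0317
gripper_force: 25.0
```

Run:
```python
from plan import *
plan([(.4313,.2011,.23,-83.2,6),(.5296,-.1516,.23,-71.5,10)])
```

```text
end [ 0.5295911  -0.15164368  0.23001042] [-1.79987453e+02 -1.76033058e-02 -7.14905971e+01]
([-0.0, -0.0, -0.25], [-0.0, 0.0, 0.0], 38)
([-0.0, -0.0, -0.25], [-0.0, 0.0, 0.0], 38)
([-0.0, -0.0, -0.249], [-0.0, 0.0, 0.0], 37)
([-0.0, -0.0, -0.25], [-0.0, 0.0, 0.0], 38)
([-0.0, -0.001, -0.249], [-0.01, 0.0, 0.0], 37)
([-0.001, -0.0, -0.25], [-0.0, 0.01, 0.0], 38)
([0.241, -0.037, 0.0], [-0.0, -0.0, -0.25], 37)
([0.242, -0.032, 0.0], [-0.0, -0.0, -0.26], 37)
([0.243, -0.027, 0.0], [-0.0, -0.0, -0.25], 37)
([0.243, -0.023, 0.0], [-0.0, -0.0, -0.26], 37)
([0.244, -0.017, 0.0], [-0.0, -0.0, -0.25], 37)
([0.244, -0.013, 0.0], [-0.0, -0.0, -0.26], 37)
([0.244, -0.007, 0.0], [-0.0, -0.0, -0.25], 37)
([0.244, -0.003, 0.0], [-0.0, -0.0, -0.26], 37)
([0.244, 0.002, 0.001], [-0.0, -0.0, -0.25], 37)
([0.244, 0.008, 0.0], [-0.0, -0.0, -0.26], 37)
```

Call:
play_rows([
  {"slide": [0,0,-0.1],"delta_rot": [0,0,0],"fingers": -1},
  {"slide": [0,0,-0.2],"delta_rot": [0,0,0],"fingers": -1},
  {"slide": [0,0,-0.25],"delta_rot": [0,0,0],"fingers": -1},
  {"slide": [0,0,-0.25],"delta_rot": [0,0,0],"fingers": -1},
  {"slide": [0,0,-0.25],"delta_rot": [0,0,0],"fingers": -1},
  {"slide": [0,0,-0.25],"delta_rot": [0,0,0],"fingers": -1},
  {"slide": [0,0,-0.2],"delta_rot": [0,0,0],"fingers": -1},
  {"slide": [0.14,-0.03,0],"delta_rot": [0,0,0],"fingers": -1},
])

```text
time_s: 5.65
tcp_pos: [0.4383, 0.1817, 0.2318]
eef_rot: [-179.8, 0.2, -83.1]
contact_force: [-0.4, -0.0, -4.1]
gripper_width: 0.0318
gripper_force: 25.0
```

Call:
play_rows([
  {"slide": [0.24,-0.03,0],"delta_rot": [0,0,-0.26],"fingers": -1},
  {"slide": [0.24,-0.03,0],"delta_rot": [0,0,-0.26],"fingers": -1},
  {"slide": [0.24,-0.025,0],"delta_rot": [0,0,-0.26],"fingers": -1},
  {"slide": [0.24,-0.02,0],"delta_rot": [0,0,-0.26],"fingers": -1},
  {"slide": [0.24,-0.015,0],"delta_rot": [0,0,-0.26],"fingers": -1},
  {"slide": [0.24,-0.01,0],"delta_rot": [0,0,-0.26],"fingers": -1},
  {"slide": [0.24,0,0],"delta_rot": [0,0,-0.26],"fingers": -1},
  {"slide": [0.24,0,0],"delta_rot": [0,0,-0.26],"fingers": -1},
])

```text
time_s: 6.65
tcp_pos: [0.5112, -0.0998, 0.229]
eef_rot: [179.9, 0.1, -73.6]
contact_force: [0.7, 0.5, -3.1]
gripper_width: 0.0319
gripper_force: 25.0
```

Call:
play_rows([
  {"slide": [0.2,0,0],"delta_rot": [0,0,-0.26],"fingers": -1},
  {"slide": [0.15,0,0],"delta_rot": [0,0,-0.2],"fingers": -1},
  {"slide": [0,0,0],"delta_rot": [0,0,0],"fingers": -1},
  {"slide": [0,0,0],"delta_rot": [0,0,0],"fingers": -1},
])

```text
time_s: 7.15
tcp_pos: [0.5263, -0.1488, 0.2291]
eef_rot: [179.9, 0.0, -71.6]
contact_force: [-0.3, -0.3, -3.1]
gripper_width: 0.0313
gripper_force: 25.0
```

Run:
```python
from plan import *
import pickle
c=cam('wrist'); cv2.imwrite('pics/w2.png',c['im']); pickle.dump(c,open('w2.pkl','wb'))
s=r.get_state();print(s['tcp_pos'],s['eef_rot'],s['contact_force'])
plan([(.5296,-.1516,.18,-71.5,4)])
```

```text
[ 0.52646971 -0.14856886  0.22930892] [ 1.79959766e+02  3.71689828e-02 -7.15600922e+01] [-0.78890943 -0.11035009 -3.15347119]
end [ 0.52965314 -0.15158424  0.17995493] [-1.79994367e+02 -8.63546251e-03 -7.15142417e+01]
([0.006, -0.003, 0.082], [0.0, 0.0, -0.0], 12)
([0.007, -0.004, 0.082], [0.0, 0.0, -0.0], 12)
([0.006, -0.003, 0.082], [0.0, 0.0, -0.01], 12)
([0.007, -0.004, 0.083], [0.01, 0.01, -0.0], 13)
```

View pics/w2.png

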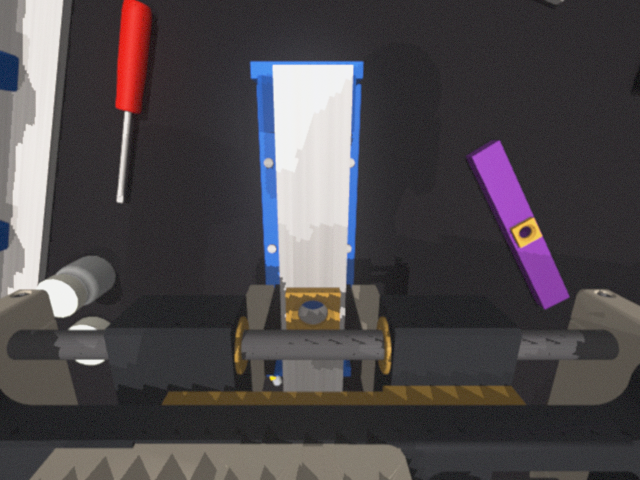

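The wrist view shows the held bar ending at (273–354, 66) and its collar hole at (313,312). The fixture's screws are at (268,163), (351,162), (272,249) and (348,249), and its far end is a blue edge at (251–363, 62–78).

Run:
```python
from plan import *
import pickle
c=pickle.load(open('w2.pkl','rb')); t=pickle.load(open('top.pkl','rb'))
C=np.array([.5296,-.1516,0]);Rf=Ro.from_euler('z',18.5,degrees=True)
F=lambda x,y,z:proj(c,C+Rf.apply([x,y,z]))
inv=lambda X:Rf.inv().apply(X-C)*1000
for q in[(.055,-.13,.008),(-.055,-.13,.008),(.037,-.124,.159),(-.037,-.124,.159),(.037,-.08,.159),(-.037,-.08,.159),(.037,-.124,.144)]:print(q,F(*q))
for p in((268,163),(351,162),(272,249),(348,249)):print('screw',inv(onz(c,*p,.009)))
for p in((273,66),(354,66),(279,249),(347,249)):print('bar',inv(onz(c,*p,.240)))
print('collar hole',inv(onz(c,313,312,.246)))
# top-view screws
g=cv2.cvtColor(t['im'],cv2.COLOR_BGR2HSV).astype(int)
m=((g[...,1]<90)&(g[...,2]>150)).astype(np.uint8); m[:190]=0;m[275:]=0;m[:,:325]=0;m[:,460:]=0
n,l,st,ce=cv2.connectedComponentsWithStats(m)
for k in range(1,n):print('top',ce[k],st[k,4],inv(onz(t,*ce[k],.009)))
# blue columns profile rows in wrist
h=cv2.cvtColor(c['im'],cv2.COLOR_BGR2HSV).astype(int);b=(h[...,0]>100)&(h[...,0]<125)&(h[...,1]>120)
for v in(64,70,75,82,100,130,200,240):
    x=np.where(b[v,200:420])[0]+200;print(v,x.min(),x.max(),np.where(np.diff(x)>3)[0], )
```

```text
(0.055, -0.13, 0.008) [256.16978545  85.64949087]
(-0.055, -0.13, 0.008) [361.88261819  85.49142003]
(0.037, -0.124, 0.159) [246.37772394  59.73992528]
(-0.037, -0.124, 0.159) [367.23163728  59.55971089]
(0.037, -0.08, 0.159) [250.5344279  135.26867626]
(-0.037, -0.08, 0.159) [363.95676138 135.09818545]
(0.037, -0.124, 0.144) [250.70644777  64.84070982]
screw [ 45.84989651 -51.59387207   9.        ]
screw [-46.17959567 -52.5390904    9.        ]
screw [45.26686614 49.09587371  9.        ]
screw [-46.01237218  49.24244298   9.        ]
bar [  12.2594993  -105.63220537  240.        ]
bar [ -19.85069939 -105.58920273  240.        ]
bar [ 12.32295981 -29.06014896 240.        ]
bar [-19.38162551 -29.00924015 240.        ]
collar hole [ -3.48878517   0.58967657 246.        ]
top [398.5 208. ] 16 [ 45.69798488 -51.11327675   9.        ]
top [386.5  218.15] 20 [ 30.69146227 -13.41451107   9.        ]
top [397.  217.5] 2 [ 23.83159073 -39.36369354   9.        ]
top [361.5 220. ] 16 [46.27967165 48.58027583  9.        ]
top [398. 220.] 1 [ 16.97085938 -39.65138579   9.        ]
top [399.  223.5] 2 [  7.69819755 -39.08719301   9.        ]
top [400. 226.] 1 [  0.85344061 -39.37468188   9.        ]
top [401. 229.] 1 [ -7.19104521 -39.23657412   9.        ]
top [391. 231.] 1 [ -3.99861707 -13.4112839    9.        ]
top [402.  231.5] 2 [-14.02115032 -39.52368032   9.        ]
top [402.5 234.5] 2 [-21.64766361 -38.1801298    9.        ]
top [410.4375 241.25  ] 16 [-44.22593561 -51.56665911   9.        ]
top [373.26666667 253.66666667] 15 [-44.27436654  48.23741308   9.        ]
64 250 363 [22]
70 250 363 [21]
75 250 363 [21]
82 256 358 [15]
100 257 360 [15]
130 258 359 [15]
200 261 356 [15]
240 263 355 [14]
```

Call:
play_rows([
  {"slide": [0.025,-0.021,0],"delta_rot": [0,0,0],"fingers": -1},
  {"slide": [0,0,0.12],"delta_rot": [0,0,0],"fingers": -1},
  {"slide": [0,0,0.12],"delta_rot": [0,0,0],"fingers": -1},
  {"slide": [0,0,0.12],"delta_rot": [0,0,0],"fingers": -1},
  {"slide": [0,0,0.1],"delta_rot": [0,0,0],"fingers": -1},
  {"slide": [0,0,0.04],"delta_rot": [0,0,0],"fingers": -1},
  {"slide": [0,0,0],"delta_rot": [0,0,0],"fingers": -1},
  {"slide": [0,0,0],"delta_rot": [0,0,0],"fingers": -1},
])

```text
time_s: 8.2
tcp_pos: [0.5317, -0.1517, 0.1554]
eef_rot: [-179.9, -0.0, -71.6]
contact_force: [0.0, -0.3, -3.1]
gripper_width: 0.0316
gripper_force: 25.0
```

Call:
play_rows([
  {"slide": [0,0,0.04],"delta_rot": [0,0,0],"fingers": -1},
  {"slide": [0,0,0.04],"delta_rot": [0,0,0],"fingers": -1},
  {"slide": [0,0,0.03],"delta_rot": [0,0,0],"fingers": -1},
  {"slide": [0,0,0.03],"delta_rot": [0,0,0],"fingers": -1},
  {"slide": [0,0,0],"delta_rot": [0,0,0],"fingers": -1},
  {"slide": [0,0,0],"delta_rot": [0,0,0],"fingers": -1},
])

```text
time_s: 8.95
tcp_pos: [0.5313, -0.1517, 0.1338]
eef_rot: [-180.0, -0.0, -71.6]
contact_force: [-0.6, 0.2, -2.4]
gripper_width: 0.0318
gripper_force: 25.0
```

Call:
play_rows([
  {"slide": [0,0,0.02],"delta_rot": [0,0,0],"fingers": -1},
  {"slide": [0,0,0.015],"delta_rot": [0,0,0],"fingers": -1},
  {"slide": [0,0,0.01],"delta_rot": [0,0,0],"fingers": -1},
  {"slide": [0,0,0.01],"delta_rot": [0,0,0],"fingers": -1},
  {"slide": [0,0,0],"delta_rot": [0,0,0],"fingers": -1},
  {"slide": [0,0,0],"delta_rot": [0,0,0],"fingers": -1},
])

```text
time_s: 9.7
tcp_pos: [0.5312, -0.1517, 0.1254]
eef_rot: [-180.0, -0.0, -71.6]
contact_force: [-0.1, -0.4, -3.0]
gripper_width: 0.0316
gripper_force: 25.0
```

Call:
play_rows([
  {"slide": [0,0,0.01],"delta_rot": [0,0,0],"fingers": -1},
  {"slide": [0,0,0],"delta_rot": [0,0,0],"fingers": -1},
  {"slide": [0,0,0],"delta_rot": [0,0,0],"fingers": -1},
])

```text
time_s: 10.07
tcp_pos: [0.5312, -0.1517, 0.1254]
eef_rot: [-180.0, -0.0, -71.5]
contact_force: [-4.9, 2.3, 9.0]
gripper_width: 0.0318
gripper_force: 25.0
```

Call:
play_rows([
  {"slide": [0,0,0.01],"delta_rot": [0,0,0],"fingers": -1},
  {"slide": [0,0,0],"delta_rot": [0,0,0],"fingers": -1},
  {"slide": [0,0,0],"delta_rot": [0,0,0],"fingers": -1},
])

```text
time_s: 10.45
tcp_pos: [0.5312, -0.1517, 0.1253]
eef_rot: [-179.9, -0.1, -71.5]
contact_force: [-9.7, 5.2, 21.8]
gripper_width: 0.032
gripper_force: 25.0
```

Seated. I'll ease off the push, open, and rise.

Call:
play_rows([
  {"slide": [0,0,-0.012],"delta_rot": [0,0,0],"fingers": -1},
  {"slide": [0,0,0],"delta_rot": [0,0,0],"fingers": 0.1},
  {"slide": [0,0,0],"delta_rot": [0,0,0],"fingers": 0.1},
  {"slide": [0,0,0],"delta_rot": [0,0,0],"fingers": 0.1},
  {"slide": [0,0,0],"delta_rot": [0,0,0],"fingers": 0.1},
  {"slide": [0,0,-0.1],"delta_rot": [0,0,0],"fingers": 0.3},
  {"slide": [0,0,-0.25],"delta_rot": [0,0,0],"fingers": 0.3},
  {"slide": [0,0,-0.3],"delta_rot": [0,0,0],"fingers": 0.3},
])

```text
time_s: 11.45
tcp_pos: [0.5308, -0.1518, 0.2233]
eef_rot: [179.9, 0.0, -71.6]
contact_force: [0.9, -0.5, 0.5]
gripper_width: 0.0568
gripper_force: 0.0
```

Call:
play_rows([
  {"slide": [-0.2,0,-0.1],"delta_rot": [0,0,0],"fingers": 0.3},
  {"slide": [-0.3,0,0],"delta_rot": [0,0,0],"fingers": 0.3},
  {"slide": [0,0,0],"delta_rot": [0,0,0],"fingers": 0.3},
  {"slide": [0,0,0],"delta_rot": [0,0,0],"fingers": 0.3},
])

```text
time_s: 11.95
tcp_pos: [0.5077, -0.0805, 0.2377]
eef_rot: [-179.9, -0.0, -71.5]
contact_force: [-0.1, 0.7, -0.7]
gripper_width: 0.057
gripper_force: 0.0
```

Run:
```python
from plan import *
import pickle
c=cam('wrist'); cv2.imwrite('pics/w3.png',c['im']); pickle.dump(c,open('w3.pkl','wb'))
s=r.get_state();print(s['tcp_pos'],s['eef_rot'],s['contact_force'],-c['R'].T@c['t'])
print(proj(c,[.5312,-.1517,.142]))
```

```text
[ 0.50774004 -0.08080015  0.23737038] [-1.79963328e+02 -1.97360758e-02 -7.15511236e+01] [ 0.73335297 -0.34487644  0.27143453] [ 0.53257116 -0.15877783  0.39532851]
[311.75572438 147.99539277]
```

View pics/w3.png

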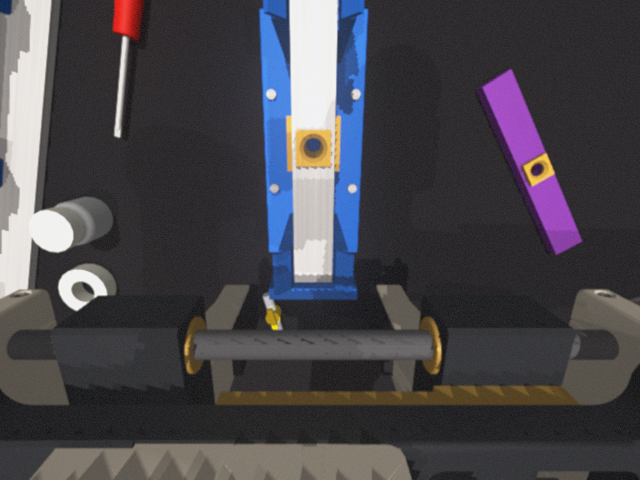

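The bar is seated between both saddles, collar square at (295–331, 129–167), hole at (313,147). That matches the expected (312,148).

Run:
```python
from plan import *
import pickle
c=pickle.load(open('w3.pkl','rb'))
C=np.array([.5296,-.1516,0]);Rf=Ro.from_euler('z',18.5,degrees=True)
inv=lambda X:Rf.inv().apply(X-C)*1000
h=cv2.cvtColor(c['im'],cv2.COLOR_BGR2HSV).astype(int)
b=((h[...,0]>10)&(h[...,0]<28)&(h[...,1]>70)&(h[...,2]>150)).astype(np.uint8);b[200:]=0;b[:,:280]=0;b[:,350:]=0
for v in (125,135,148,160): x=np.where(b[v])[0];print(v,x[[0,-1]] if len(x) else x, [ (x[i],x[i+1]) for i in np.where(np.diff(x)>2)[0]])
for u in(313,290,338): x=np.where(b[:,u])[0];print('col',u,x[[0,-1]] if len(x) else x,[ (x[i],x[i+1]) for i in np.where(np.diff(x)>2)[0]])
print('hole',onz(c,313.3,147,.142),inv(onz(c,313.3,147,.142)))
for p in((271,94),(356,94),(274.5,188),(352.5,188)):print('screw',inv(onz(c,*p,.009)))
print('brass',inv(onz(c,313.5,144,.07)))
plan([(.602,.225,.30,-71.5,9)])
```

```text
125 [287 339] [(np.int64(291), np.int64(335))]
135 [287 339] [(np.int64(291), np.int64(296)), (np.int64(309), np.int64(312)), (np.int64(331), np.int64(335))]
148 [287 339] [(np.int64(291), np.int64(296)), (np.int64(302), np.int64(323)), (np.int64(330), np.int64(335))]
160 [288 338] [(np.int64(291), np.int64(296)), (np.int64(330), np.int64(334))]
col 313 [130 166] [(np.int64(136), np.int64(158))]
col 290 [116 170] []
col 338 [116 170] []
hole [ 0.5303481  -0.15272617  0.142     ] [  0.35210454  -1.30535538 142.        ]
screw [ 45.55496767 -52.41048784   9.        ]
screw [-45.35444622 -52.40161327   9.        ]
screw [45.24959483 47.83020602  9.        ]
screw [-45.27250938  47.79536603   9.        ]
brass [ 0.11323919 -2.18391153 70.        ]
end [0.60203507 0.22504701 0.29994994] [ 1.79990819e+02 -1.97654068e-02 -7.15052870e+01]
([-0.193, -0.138, -0.046], [-0.0, -0.0, -0.0], 36)
([-0.193, -0.138, -0.046], [-0.0, -0.0, -0.0], 36)
([-0.193, -0.138, -0.046], [-0.0, -0.0, -0.0], 36)
([-0.193, -0.138, -0.047], [-0.0, -0.0, -0.0], 36)
([-0.193, -0.138, -0.046], [-0.0, -0.0, -0.0], 36)
([-0.192, -0.138, -0.047], [-0.0, -0.0, -0.0], 36)
([-0.193, -0.138, -0.046], [-0.0, -0.0, -0.0], 36)
([-0.192, -0.138, -0.047], [-0.0, -0.0, -0.01], 36)
([-0.193, -0.138, -0.046], [-0.01, -0.0, -0.0], 36)
```

Call:
play_rows([
  {"slide": [-0.193,-0.138,-0.08],"delta_rot": [0,0,0],"fingers": 0.3},
  {"slide": [-0.193,-0.138,-0.08],"delta_rot": [0,0,0],"fingers": 0.3},
  {"slide": [-0.193,-0.138,-0.08],"delta_rot": [0,0,0],"fingers": 0.3},
  {"slide": [-0.193,-0.138,-0.08],"delta_rot": [0,0,0],"fingers": 0.3},
  {"slide": [-0.193,-0.138,-0.05],"delta_rot": [0,0,0],"fingers": 0.3},
  {"slide": [-0.193,-0.138,-0.047],"delta_rot": [0,0,0],"fingers": 0.3},
  {"slide": [-0.193,-0.138,0],"delta_rot": [0,0,0],"fingers": 0.3},
  {"slide": [-0.193,-0.138,0],"delta_rot": [0,0,0],"fingers": 0.3},
])

```text
time_s: 13.0
tcp_pos: [0.5922, 0.1917, 0.2991]
eef_rot: [180.0, -0.0, -71.6]
contact_force: [0.4, -0.1, -0.3]
gripper_width: 0.0569
gripper_force: 0.0
```

Call:
play_rows([
  {"slide": [-0.193,-0.138,0],"delta_rot": [0,0,0],"fingers": 0.3},
  {"slide": [0,0,0],"delta_rot": [0,0,0],"fingers": 0.3},
  {"slide": [0,0,0],"delta_rot": [0,0,0],"fingers": 0.3},
])

```text
time_s: 13.38
tcp_pos: [0.6021, 0.2248, 0.2988]
eef_rot: [179.9, -0.0, -71.6]
contact_force: [0.1, 0.3, -0.0]
gripper_width: 0.0563
gripper_force: 0.0
```

Run:
```python
from plan import *
import pickle
c=cam('wrist'); cv2.imwrite('pics/w4.png',c['im']); pickle.dump(c,open('w4.pkl','wb'))
s=r.get_state();print(s['tcp_pos'],s['eef_rot'],-c['R'].T@c['t'])
print(proj(c,[.624,.159,.188]),proj(c,[.624,.159,.148]),proj(c,[.624,.159,.05]))
```

```text
[0.6019635  0.22453441 0.29908482] [ 1.79962137e+02 -2.19175821e-02 -7.16164113e+01] [0.62712993 0.14655435 0.45637322]
[311.00221276 154.96862355] [311.15914319 152.77351618] [311.41434378 149.2038281 ]
```

View pics/w4.png

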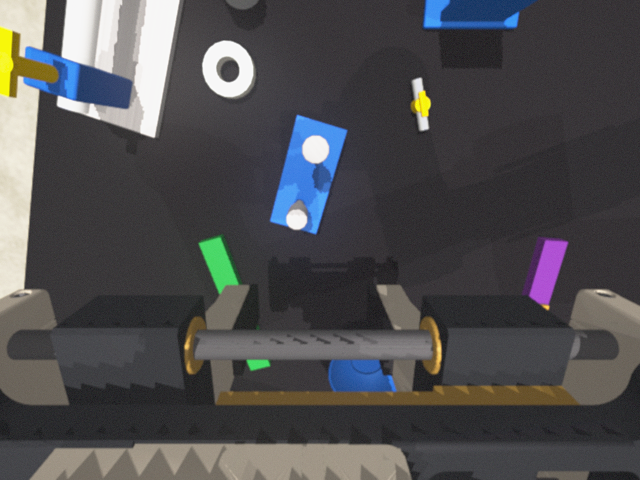

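The long rod's knob is at about (316,149), seen straight from above, and the short one is at (297,217).

Run:
```python
from plan import *
import pickle
c=pickle.load(open('w4.pkl','rb'))
h=cv2.cvtColor(c['im'],cv2.COLOR_BGR2HSV).astype(int)
m=((h[...,1]<60)&(h[...,2]>170)).astype(np.uint8);m[:,:285]=0;m[:,345:]=0;m[:110]=0;m[185:]=0
cn=max(cv2.findContours(m,0,1)[0],key=cv2.contourArea);(u,v),rad=cv2.minEnclosingCircle(cn);print(u,v,rad)
k=onz(c,u,v,.188);print(k,'diam',2*rad*(c['t'][2]*0+np.linalg.norm(k+c['R'].T@c['t']))/c['K'][0,0])
plan([(k[0],k[1],.215,-71.5,5),(k[0],k[1],.149,-71.5,4)])
```

```text
315.3125 149.125 13.937039375305176
[0.62220106 0.15375859 0.188     ] diam 0.022555182491615748
end [0.62219644 0.15374224 0.148965  ] [-1.79992079e+02 -2.18449828e-02 -7.14789015e+01]
([0.098, 0.004, 0.112], [0.0, -0.0, -0.01], 22)
([0.098, 0.004, 0.112], [0.0, -0.0, -0.0], 22)
([0.098, 0.004, 0.112], [0.0, -0.0, -0.01], 22)
([0.098, 0.004, 0.112], [0.0, -0.0, -0.0], 22)
([0.098, 0.005, 0.113], [0.01, -0.0, -0.01], 22)
([-0.0, -0.0, 0.11], [-0.0, -0.0, 0.0], 16)
([-0.0, -0.0, 0.11], [-0.0, -0.0, 0.0], 16)
([-0.0, -0.0, 0.11], [-0.0, -0.0, 0.0], 16)
([-0.0, -0.0, 0.11], [-0.0, -0.0, 0.0], 16)
```

Call:
play_rows([
  {"slide": [0.097,0.004,0.112],"delta_rot": [0,0,0],"fingers": 0.3},
  {"slide": [0.097,0.004,0.112],"delta_rot": [0,0,0],"fingers": 0.3},
  {"slide": [0.097,0.004,0.112],"delta_rot": [0,0,0],"fingers": 0.3},
  {"slide": [0.097,0.004,0.112],"delta_rot": [0,0,-0.02],"fingers": 0.3},
  {"slide": [0.097,0.004,0.08],"delta_rot": [0,0,0],"fingers": 0.3},
  {"slide": [0,0,0],"delta_rot": [0,0,0],"fingers": 0.3},
  {"slide": [0,0,0],"delta_rot": [0,0,0],"fingers": 0.3},
])

```text
time_s: 14.3
tcp_pos: [0.6224, 0.1556, 0.2205]
eef_rot: [-180.0, -0.0, -71.5]
contact_force: [0.1, 0.3, 0.6]
gripper_width: 0.0568
gripper_force: 0.0
```

Call:
play_rows([
  {"slide": [0,0,0.12],"delta_rot": [0,0,0],"fingers": 0.3},
  {"slide": [0,0,0.12],"delta_rot": [0,0,0],"fingers": 0.3},
  {"slide": [0,0,0.12],"delta_rot": [0,0,0],"fingers": 0.3},
  {"slide": [0,0,0.09],"delta_rot": [0,0,0],"fingers": 0.3},
  {"slide": [0,0,0.02],"delta_rot": [0,0,0],"fingers": 0.3},
  {"slide": [0,0,0],"delta_rot": [0,0,0],"fingers": 0.3},
])

```text
time_s: 15.05
tcp_pos: [0.6221, 0.1556, 0.1496]
eef_rot: [-180.0, -0.0, -71.5]
contact_force: [0.0, 0.3, 0.2]
gripper_width: 0.0569
gripper_force: 0.0
```

Call:
play_rows([
  {"slide": [0,0,0],"delta_rot": [0,0,0],"fingers": -1},
  {"slide": [0,0,0],"delta_rot": [0,0,0],"fingers": -1},
  {"slide": [0,0,0],"delta_rot": [0,0,0],"fingers": -1},
  {"slide": [0,0,0],"delta_rot": [0,0,0],"fingers": -1},
  {"slide": [0,0,0],"delta_rot": [0,0,0],"fingers": -1},
  {"slide": [0,0,0],"delta_rot": [0,0,0],"fingers": -1},
], squeeze=20)

```text
time_s: 15.8
tcp_pos: [0.622, 0.1556, 0.1497]
eef_rot: [-180.0, -0.0, -71.5]
contact_force: [-0.3, 0.2, 0.9]
gripper_width: 0.0217
gripper_force: 20.0
```

Run:
```python
from plan import *
plan([(.622,.1556,.335,-71.5,6),(.5303,-.1511,.335,-71.5,9),(.5303,-.1511,.305,-71.5,2)])
```

```text
end [ 0.53029625 -0.15104562  0.30497082] [-1.79989962e+02 -2.08004282e-03 -7.15157724e+01]
([-0.0, 0.0, -0.206], [-0.0, -0.0, 0.0], 31)
([-0.0, 0.0, -0.206], [-0.0, -0.0, 0.0], 31)
([-0.0, 0.0, -0.206], [-0.0, -0.0, 0.0], 31)
([-0.0, 0.0, -0.206], [-0.0, -0.0, 0.0], 31)
([-0.0, 0.0, -0.206], [-0.0, -0.0, 0.0], 31)
([-0.0, 0.0, -0.205], [-0.0, -0.0, 0.01], 31)
([0.194, 0.136, -0.0], [-0.0, -0.0, -0.0], 36)
([0.194, 0.137, -0.0], [-0.0, -0.0, -0.0], 36)
([0.194, 0.136, -0.0], [-0.0, -0.0, -0.0], 36)
([0.194, 0.137, -0.0], [-0.0, -0.0, -0.0], 36)
([0.194, 0.136, -0.0], [-0.0, -0.0, -0.0], 36)
([0.194, 0.137, -0.0], [-0.0, -0.0, -0.0], 36)
([0.194, 0.136, -0.0], [-0.0, -0.0, -0.0], 36)
([0.194, 0.137, -0.0], [-0.0, -0.0, -0.0], 36)
([0.193, 0.136, -0.0], [-0.0, -0.0, -0.0], 35)
([0.0, 0.0, 0.1], [-0.0, -0.0, -0.0], 15)
([0.0, 0.0, 0.1], [-0.0, -0.0, -0.0], 15)
```

Call:
play_rows([
  {"slide": [0,0,-0.08],"delta_rot": [0,0,0],"fingers": -1},
  {"slide": [0,0,-0.16],"delta_rot": [0,0,0],"fingers": -1},
  {"slide": [0,0,-0.2],"delta_rot": [0,0,0],"fingers": -1},
  {"slide": [0,0,-0.25],"delta_rot": [0,0,0],"fingers": -1},
  {"slide": [0,0,-0.25],"delta_rot": [0,0,0],"fingers": -1},
  {"slide": [0,0,-0.2],"delta_rot": [0,0,0],"fingers": -1},
  {"slide": [0,0,-0.1],"delta_rot": [0,0,0],"fingers": -1},
  {"slide": [0,0,0],"delta_rot": [0,0,0],"fingers": -1},
])

```text
time_s: 16.8
tcp_pos: [0.6221, 0.1557, 0.3364]
eef_rot: [-179.9, 0.0, -71.5]
contact_force: [-0.1, -0.1, -2.4]
gripper_width: 0.0217
gripper_force: 20.0
```

Call:
play_rows([
  {"slide": [0.1,0.07,0],"delta_rot": [0,0,0],"fingers": -1},
  {"slide": [0.2,0.141,0],"delta_rot": [0,0,0],"fingers": -1},
  {"slide": [0.2,0.141,0],"delta_rot": [0,0,0],"fingers": -1},
  {"slide": [0.2,0.141,0],"delta_rot": [0,0,0],"fingers": -1},
  {"slide": [0.2,0.141,0],"delta_rot": [0,0,0],"fingers": -1},
  {"slide": [0.2,0.141,0],"delta_rot": [0,0,0],"fingers": -1},
  {"slide": [0.2,0.141,0],"delta_rot": [0,0,0],"fingers": -1},
  {"slide": [0.2,0.141,0],"delta_rot": [0,0,0],"fingers": -1},
])

```text
time_s: 17.8
tcp_pos: [0.5415, -0.1098, 0.3342]
eef_rot: [179.9, 0.0, -71.5]
contact_force: [0.2, 0.6, -1.3]
gripper_width: 0.0217
gripper_force: 20.0
```

Call:
play_rows([
  {"slide": [0.15,0.106,0],"delta_rot": [0,0,0],"fingers": -1},
  {"slide": [0.095,0.065,0],"delta_rot": [0,0,0],"fingers": -1},
  {"slide": [0,0,0.1],"delta_rot": [0,0,0],"fingers": -1},
  {"slide": [0,0,0.1],"delta_rot": [0,0,0],"fingers": -1},
  {"slide": [0,0,0],"delta_rot": [0,0,0],"fingers": -1},
  {"slide": [0,0,0],"delta_rot": [0,0,0],"fingers": -1},
])

```text
time_s: 18.55
tcp_pos: [0.5308, -0.1506, 0.3056]
eef_rot: [180.0, -0.0, -71.4]
contact_force: [0.9, -0.1, -1.8]
gripper_width: 0.0215
gripper_force: 20.0
```

Run:
```python
from plan import *
import pickle
c=cam('wrist'); cv2.imwrite('pics/w5.png',c['im'][100:420,180:460].repeat(2,0).repeat(2,1)[:600]); pickle.dump(c,open('w5.pkl','wb'))
s=r.get_state();print(s['tcp_pos'],s['eef_rot'],s['contact_force'],s['moment'])
for p in((.5304,-.1521,.142),(.5304,-.1521,.163),(.5304,-.1521,.263)):print(proj(c,p))
```

```text
[ 0.53088878 -0.15072315  0.30590964] [-1.79981193e+02 -2.00289704e-02 -7.14211977e+01] [ 0.17269255 -0.31195377 -0.76928034] [ 0.01126042  0.12682629 -0.0039067 ]
[312.31373659 222.88980735]
[312.30133352 228.38197086]
[312.21061227 268.55397745]
```

View pics/w5.png

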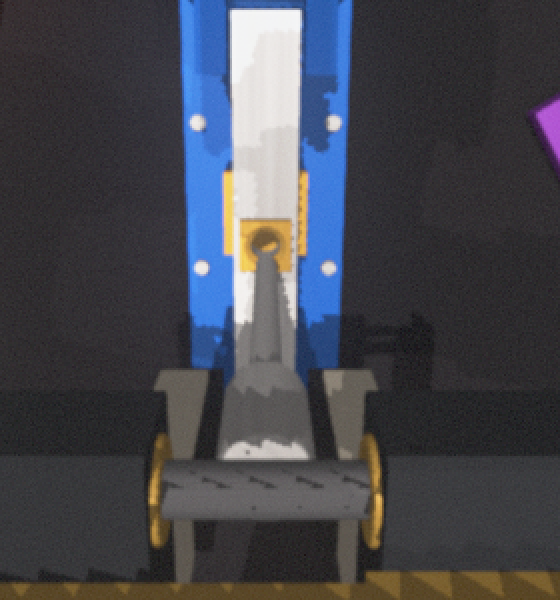

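The hole is at crop (265.5,244) and the rod tip just above it at (266,250). Allowing for the tip's height, that puts it within about 1 mm of the axis, so I can descend.

Call:
play_rows([
  {"slide": [0,0,0.06],"delta_rot": [0,0,0],"fingers": -1},
  {"slide": [0,0,0.06],"delta_rot": [0,0,0],"fingers": -1},
  {"slide": [0,0,0.06],"delta_rot": [0,0,0],"fingers": -1},
  {"slide": [0,0,0.04],"delta_rot": [0,0,0],"fingers": -1},
  {"slide": [0,0,0],"delta_rot": [0,0,0],"fingers": -1},
  {"slide": [0,0,0],"delta_rot": [0,0,0],"fingers": -1},
])

```text
time_s: 19.35
tcp_pos: [0.5306, -0.1512, 0.2729]
eef_rot: [-180.0, -0.0, -71.5]
contact_force: [0.2, -0.3, -0.9]
gripper_width: 0.0214
gripper_force: 20.0
```

Call:
play_rows([
  {"slide": [0,0,0.06],"delta_rot": [0,0,0],"fingers": -1},
  {"slide": [0,0,0.07],"delta_rot": [0,0,0],"fingers": -1},
  {"slide": [0,0,0.07],"delta_rot": [0,0,0],"fingers": -1},
  {"slide": [0,0,0.05],"delta_rot": [0,0,0],"fingers": -1},
  {"slide": [0,0,0],"delta_rot": [0,0,0],"fingers": -1},
  {"slide": [0,0,0],"delta_rot": [0,0,0],"fingers": -1},
])

```text
time_s: 20.1
tcp_pos: [0.5307, -0.1512, 0.2354]
eef_rot: [-180.0, -0.0, -71.5]
contact_force: [0.5, -0.5, -1.1]
gripper_width: 0.0216
gripper_force: 20.0
```

Call:
play_rows([
  {"slide": [0,0,0.06],"delta_rot": [0,0,0],"fingers": -1},
  {"slide": [0,0,0.06],"delta_rot": [0,0,0],"fingers": -1},
  {"slide": [0,0,0.06],"delta_rot": [0,0,0],"fingers": -1},
  {"slide": [0,0,0.05],"delta_rot": [0,0,0],"fingers": -1},
  {"slide": [0,0,0],"delta_rot": [0,0,0],"fingers": -1},
  {"slide": [0,0,0],"delta_rot": [0,0,0],"fingers": -1},
])

```text
time_s: 20.85
tcp_pos: [0.5305, -0.1512, 0.2007]
eef_rot: [180.0, -0.0, -71.5]
contact_force: [0.5, -2.1, -1.1]
gripper_width: 0.0216
gripper_force: 20.0
```

Call:
play_rows([
  {"slide": [0.005,0,0.05],"delta_rot": [0,0,0],"fingers": -1},
  {"slide": [0,0,0.06],"delta_rot": [0,0,0],"fingers": -1},
  {"slide": [0,0,0.05],"delta_rot": [0,0,0],"fingers": -1},
  {"slide": [0,0,0.03],"delta_rot": [0,0,0],"fingers": -1},
  {"slide": [0,0,0],"delta_rot": [0,0,0],"fingers": -1},
  {"slide": [0,0,0],"delta_rot": [0,0,0],"fingers": -1},
  {"slide": [0,0,0],"delta_rot": [0,0,0],"fingers": -1},
])

```text
time_s: 21.72
tcp_pos: [0.5307, -0.1518, 0.1723]
eef_rot: [-180.0, 0.0, -71.5]
contact_force: [0.6, -0.4, -1.8]
gripper_width: 0.0212
gripper_force: 20.0
```

Run:
```python
from h import *
c=cam('scene'); u,v=proj(c,[.5305,-.1518,.1]).astype(int); print(u,v)
cv2.imwrite('pics/s2.png',cv2.resize(c['im'][v-90:v+90,u-110:u+110],None,fx=3,fy=3)); s=r.get_state(); print(s['tcp_pos'],s['contact_force'],s['gripper_force'])
```

```text
245 267
[ 0.53069674 -0.15181211  0.17223845] [ 0.34856206 -0.71502142 -2.74003284] 19.99967783689499
```

View pics/s2.png

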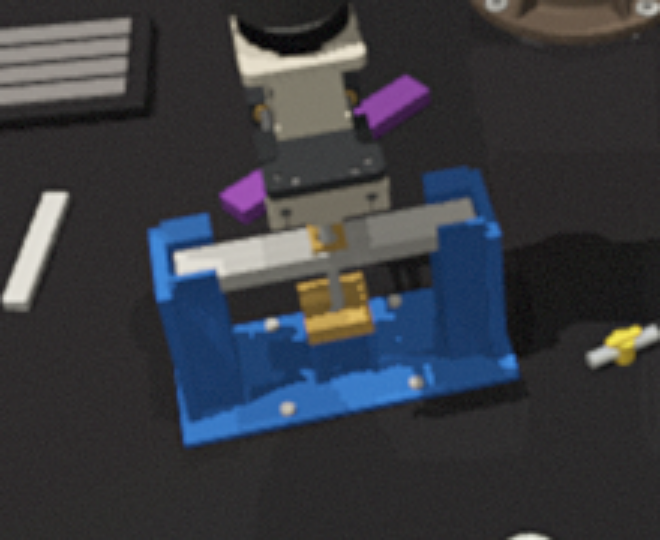

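The bar lies level in both saddles. The rod passes through its collar at (327,236) and on into the lower bushing at (336,300).

```bash
python3 -c "
from plant import r
print(r.close_job())"
```

```text
the job is handed in; nothing more can be done
None
```

I laid the clamp bar in both saddles and released it, then threaded the long rod through both bushings. I handed the job in at about 22 s with the rod held still, its tip about 31 mm above the bench by calculation. No verdict came back.

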